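# Run a fingertip along the snap tabs of an ingredient box lid

## Robot

A 6-joint arm with a two-finger parallel gripper is mounted at the origin on the work surface. World frame = base frame: x ahead of the robot, y to its left, z up, the work surface at z = 0. Lengths are in m, angles in rad, forces in N, time in s.
With the tool pointing down it reaches from about 0.35 to 0.85 m from the base axis. Payload 8.1 kg.
Tool frame: the origin (TCP) lies midway between the tips of the shut fingers; the grasp point (between the pads) lies 19 mm behind it (robot.grip_point_offset is the distance from the TCP to the grasp point, in m); z points along the fingers, y is the line along which they close (so a half turn about z gives the same grasp; the last joint's range is limited). The gripper opens to 93 mm and grips with 3 to 60 N. Pads are 15 mm wide; open, the fingers measure 128 mm over their backs; the gripper's body (75 mm by 188 mm) begins 65 mm behind the grasp point.
Start: joints at [-1.349, 0.13, 1.488, -0, 1.523, -0.085], TCP at [0.181, -0.572, 0.219] pointing down, gripper open.
Joint ranges: [-2.96, 2.96], [-0.89, 2.26], [0.02, 2.5], [-1.34, 4.48], [0, 2.73], [-2.66, 2.66]. Speed limits (rad/s): [2.39, 2.39, 2.79, 3.14, 3.14, 3.14].

## Interface

Orientations are given as a rotation vector (axis times angle).
In Python, from plant import robot, read_camera, job gives the robot as it stands.
- The arm moves only by the shell command python3 -m inch 'ROWS' [FORCE]. ROWS is JSON, one flat list of numbers, 5 for each row, row after row: the shift along the world's x, y, z in mm, then the turn about the world's z in degrees, then the opening in per cent of the stroke, from 0 (shut) to 100 (fully open). In form: [dx, dy, dz, yaw, hand, dx, dy, dz, yaw, hand, ...]. A call has 1 to 10 rows; each row is the pose to reach, as a shift and turn from the pose commanded when the call began; what a row does not reach only later rows make up. A row lasts 1/12 s, in which the tool goes at most 41.7 mm and 7.16 degrees, less where a joint would pass 70% of its speed; a pose out of reach is approached as far as the arm can. A call with a gripper value outside its range is refused whole. The fingers move at their own pace and stop on an object; FORCE is the grip in N (left out, the last holds). Time passes only in rows, so rows that repeat a pose let the fingers close. It gives the time, the measured TCP pose, the force, the opening and the grip force at its end, in the units of the state.
- robot.read_state(): the state, without advancing time (a new reading comes with each control period).
- read_camera(name): name is "scene" or "side" or "wrist"; returns a dict with "image" (384x512x3 uint8, blue, green, red), "K" (3x3 intrinsics, pixels), "D" ([k1, k2, p1, p2, k3] as OpenCV has them; the pictures are not rectified), "extrinsics" (4x4, takes a point from world to camera coordinates); the wrist camera has in their place "mount" (4x4, takes a point from camera to tool coordinates, whose origin is the TCP and whose axes are the flange's). Camera axes: x right, y down, z forward; pixel columns grow to the right and rows downward; lengths in m; the calibration is good to about 2 mm. A picture is of the moment at which its call begins: read the wrist's pose just before it. There is no depth.
- job.close_job(): hands the job in; it is judged then, once.
The state is a dict: "t": time; "q": joint angles; "dq": joint speeds; "joint_torque": joint torques, N m; "tool_pos": TCP position; "orientation": TCP orientation; "force": force on the tool from outside, world axes, zero at the start; "wrist_torque": the same for the moment, N m; "opening": finger opening in m; "gripper_force": force on a finger pad.
Only numpy, scipy, OpenCV 4.12 (cv2) and the standard library are available. Lean on these libraries where they do the work, as an engineer would, in place of code of your own. Each camera call takes 0.05 s, during which the arm holds its last target. There are 200 camera calls.

## Task

Seal the ingredient box: with the fingers closed, run the fingertips lightly along the edge of the lid in one pass so that each of the five raised snap tabs is pressed down flat, in order: along the far edge starting at the left-hand end as the robot sees it, then round the corner and along the right-hand edge towards the robot. Stay close over the lid from the first tab to the last, do not lean hard on it, and do not grasp, lift or disturb the cutter and jar on the lid or the can and bowl on the bench. Finish with the hand clear.

Things in the scene. Friction and masses are not known exactly. Their poses are not given: they have to be found in the camera images.
- box: White ingredient box, grey lid; it stays put. Origin: centre of its underside, on the bench; z up. Lid 250 mm (box x) by 310 mm (box y), top 110 mm up. Box +x is its far edge from the robot, +y the robot's left; yaw within 0.35 rad. Five white snap tabs: three along the far edge at box x = +95 mm, two along the right-hand (-y) edge at box y = -130 mm. Path: tab 1, 2, 3 towards -y, corner, tab 4, 5 towards -x.
- tab1_hinge (a point): Tab 1 (far edge, at its +y end): middle of its hinge line, half-way through its thickness, 112.5 mm over the bench. The tab is a rigid flap 45 mm long along the path, 26 mm wide, 5 mm thick, hinged across the path at the end met first: a ramp rising in the direction of the path, which a fingertip sliding along presses down.
- tab1_end (a point): Tab 1: middle of its raised free end, half-way through its thickness, 45 mm from the hinge, about 18 mm higher than the hinge at the start; goes down with the tab. Fully down, the tab lies flat on the lid, its upper face 115 mm over the bench.
- tab1 (a joint): Tab 1 angle, rad: 0 to 0.05 at the start (raised), 0.42 lying flat. Hinge friction 0.03 N m (about 0.7 N at the free end, more nearer the hinge), no spring: it stays where it is left.
- tab2_hinge (a point): Tab 2 (far edge, middle): middle of its hinge line, half-way through its thickness, 112.5 mm over the bench. The tab is a rigid flap 45 mm long along the path, 26 mm wide, 5 mm thick, hinged across the path at the end met first: a ramp rising in the direction of the path, which a fingertip sliding along presses down.
- tab2_end (a point): Tab 2: middle of its raised free end, half-way through its thickness, 45 mm from the hinge, about 18 mm higher than the hinge at the start; goes down with the tab. Fully down, the tab lies flat on the lid, its upper face 115 mm over the bench.
- tab2 (a joint): Tab 2 angle, rad: 0 to 0.05 at the start (raised), 0.42 lying flat. Hinge friction 0.03 N m (about 0.7 N at the free end, more nearer the hinge), no spring: it stays where it is left.
- tab3_hinge (a point): Tab 3 (far edge, near the corner): middle of its hinge line, half-way through its thickness, 112.5 mm over the bench. The tab is a rigid flap 45 mm long along the path, 26 mm wide, 5 mm thick, hinged across the path at the end met first: a ramp rising in the direction of the path, which a fingertip sliding along presses down.
- tab3_end (a point): Tab 3: middle of its raised free end, half-way through its thickness, 45 mm from the hinge, about 18 mm higher than the hinge at the start; goes down with the tab. Fully down, the tab lies flat on the lid, its upper face 115 mm over the bench.
- tab3 (a joint): Tab 3 angle, rad: 0 to 0.05 at the start (raised), 0.42 lying flat. Hinge friction 0.03 N m (about 0.7 N at the free end, more nearer the hinge), no spring: it stays where it is left.
- tab4_hinge (a point): Tab 4 (side edge, just past the corner): middle of its hinge line, half-way through its thickness, 112.5 mm over the bench. The tab is a rigid flap 45 mm long along the path, 26 mm wide, 5 mm thick, hinged across the path at the end met first: a ramp rising in the direction of the path, which a fingertip sliding along presses down.
- tab4_end (a point): Tab 4: middle of its raised free end, half-way through its thickness, 45 mm from the hinge, about 18 mm higher than the hinge at the start; goes down with the tab. Fully down, the tab lies flat on the lid, its upper face 115 mm over the bench.
- tab4 (a joint): Tab 4 angle, rad: 0 to 0.05 at the start (raised), 0.42 lying flat. Hinge friction 0.03 N m (about 0.7 N at the free end, more nearer the hinge), no spring: it stays where it is left.
- tab5_hinge (a point): Tab 5 (side edge, the last): middle of its hinge line, half-way through its thickness, 112.5 mm over the bench. The tab is a rigid flap 45 mm long along the path, 26 mm wide, 5 mm thick, hinged across the path at the end met first: a ramp rising in the direction of the path, which a fingertip sliding along presses down.
- tab5_end (a point): Tab 5: middle of its raised free end, half-way through its thickness, 45 mm from the hinge, about 18 mm higher than the hinge at the start; goes down with the tab. Fully down, the tab lies flat on the lid, its upper face 115 mm over the bench.
- tab5 (a joint): Tab 5 angle, rad: 0 to 0.05 at the start (raised), 0.42 lying flat. Hinge friction 0.03 N m (about 0.7 N at the free end, more nearer the hinge), no spring: it stays where it is left.
- cutter: Steel ring cutter standing loose on the lid, 60 mm across, 40 mm high, 60 g. Origin: centre of its underside.
- jar: Small amber glass jar with a steel cap standing loose on the lid, 42 mm across, 55 mm high. Origin: centre of its underside.
- can: Big food can standing loose on the bench to the robot's left, 156 mm across, 178 mm high. Origin: centre of its underside.
- bowl: Small steel bowl standing loose on the bench to the robot's right, 130 mm across, 60 mm high. Origin: centre of its underside.

How it is judged:
On the way, in this order (a step that is already met when the one before it is completed fails the run):
1. the first tab is pressed down (value of joint tab1 above 0.3 rad), for 0.05 s.
2. the second tab is pressed down (value of joint tab2 above 0.3 rad), for 0.05 s.
3. the third tab is pressed down (value of joint tab3 above 0.3 rad), for 0.05 s.
4. the fourth tab is pressed down (value of joint tab4 above 0.3 rad), for 0.05 s.
5. the fifth tab is pressed down (value of joint tab5 above 0.3 rad), for 0.05 s.
At the end, for the whole second after the job is handed in: All five tabs are pressed down (angle above 0.30 of 0.42 rad, so the free end is within about 5 mm of flat); the cutter, jar, can and bowl are within 15 mm of where they stood (value of joint each of tab1, tab2, tab3, tab4, tab5 above 0.3 rad and distance of each of cutter, jar, can, bowl from where it was at the start of the episode below 0.015 m); the robot touches nothing.
It fails at once if the fingers lean on the box or a tab with more than 30 N (contact force between the fingers and box above 30 N).
It fails at once if the hand is raised away from the lid (fingertips more than about 60 mm over it) after the first tab is down and before the last one is (value of joint tab1 above 0.3 rad and not (value of joint tab5 above 0.3 rad) and z of the grasp point in the frame of box above 0.19 m).
It fails at once if the cutter, jar, can or bowl is moved by more than 15 mm, lifted or tipped (distance of any of cutter, jar, can, bowl from where it was at the start of the episode above 0.015 m or angle between any of cutter, jar, can, bowl's own z axis and vertical above 0.2 rad).
It also fails if it takes over 54 s, if anything falls off the work surface, if the arm or the gripper's body presses on something with over 40 N, if the wrist force passes 120 N, or if a joint passes its speed limit or range.

## Working session

There is one attempt and no reset: what is moved stays moved. The work goes in short steps, Python scripts to look and compute and a shell command to move; the robot and the scene stay as the last step left them, time stands still between calls to the robot, and variables do not carry over. Pictures are saved under pics/ and viewed, at most 10 in all, crops included, and the job is handed in when it is done.

```bash
mkdir -p pics; ls
python3 - <<'E'
from plant import robot, read_camera
import cv2, numpy as np, pickle
s=robot.read_state(); print(s['t'],s['tool_pos'],s['orientation'],s['opening'])
d={}
for n in ["scene","side"]:
    c=read_camera(n); d[n]=c; cv2.imwrite(f'pics/{n}.png',c['image']); print(n,c['K'],c['D'],c['extrinsics'])
pickle.dump(d,open('cams.pkl','wb'))
im=np.hstack([cv2.resize(d[n]['image'],(400,300)) for n in d]);
E
```

```text
pics
0.0 [ 0.18108852 -0.57141308  0.21758028] [-3.10286053e+00 -4.79729844e-01  1.96726176e-04] 0.09298360546177047
scene [[472.04459148   0.         251.84179177]
 [  0.         472.04459148 189.30193814]
 [  0.           0.           1.        ]] [-0.01949073  0.          0.          0.          0.        ] [[-0.16458094  0.98622864  0.016315    0.05453688]
 [ 0.73243816  0.13327362 -0.66766196 -0.29458311]
 [-0.6606417  -0.0979347  -0.74428579  1.78558887]
 [ 0.          0.          0.          1.        ]]
side [[410.64230342   0.         249.51627576]
 [  0.         410.64230342 191.6408585 ]
 [  0.           0.           1.        ]] [0.04379665 0.         0.         0.         0.        ] [[-0.95187298 -0.30540787 -0.02576534  0.45433765]
 [-0.13032048  0.47939025 -0.86787186  0.13666653]
 [ 0.27740655 -0.82274602 -0.49611953  1.34400986]
 [ 0.          0.          0.          1.        ]]
```

View pics/scene.png

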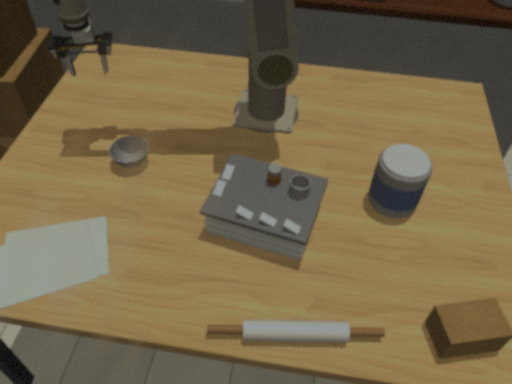

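View pics/side.png

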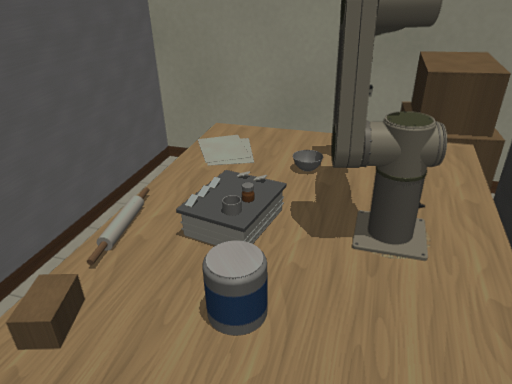

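The scene view shows the lid with corners near (238,155), (327,180), (303,243), (203,210). The tabs are at about (292,226), (268,218), (244,212), then (220,187), (228,172). The cutter is at (300,186) and the jar at (274,175). Next I'll measure the lid.

```bash
cat > h.py <<'E'
import cv2, numpy as np
def ray(c,px,z,E=None):
    E=c['extrinsics'] if E is None else E
    u=cv2.undistortPoints(np.array(px,float).reshape(-1,1,2),c['K'],c['D']).reshape(-1,2)
    d=np.c_[u,np.ones(len(u))]@E[:3,:3]; o=-E[:3,:3].T@E[:3,3]
    return o+d*((z-o[2])/d[:,2])[:,None]
def proj(c,P,E=None):
    E=c['extrinsics'] if E is None else E
    return cv2.projectPoints(np.array(P,float),cv2.Rodrigues(E[:3,:3])[0],E[:3,3],c['K'],c['D'])[0].reshape(-1,2)
E
python3 - <<'E'
import pickle; from h import *
d=pickle.load(open('cams.pkl','rb')); c=d['scene']; im=c['image']
for p in [(260,190),(250,200),(320,182),(292,227),(250,228),(250,236),(228,172)]: print(p,im[p[1],p[0]])
h=cv2.cvtColor(im,cv2.COLOR_BGR2HSV)
m=((h[...,1]<50)&(h[...,2]>50)&(h[...,2]<115)).astype(np.uint8); z=np.zeros_like(m); z[145:265,190:340]=m[145:265,190:340]
z=cv2.morphologyEx(z,cv2.MORPH_OPEN,np.ones((3,3)))
n,l,st,ce=cv2.connectedComponentsWithStats(z); print(st[1:])
o=cv2.resize(im[140:270,185:345],None,fx=4,fy=4,interpolation=cv2.INTER_CUBIC)
cn=cv2.findContours(z,cv2.RETR_EXTERNAL,cv2.CHAIN_APPROX_NONE)[0]; k=max(cn,key=cv2.contourArea)
cv2.drawContours(o,[((k-[185,140])*4+2)],-1,(0,0,255),1); cv2.imwrite('pics/lid.png',o)
E
```

```text
(260, 190) [85 89 90]
(250, 200) [89 92 89]
(320, 182) [87 93 95]
(292, 227) [147 154 147]
(250, 228) [54 60 60]
(250, 236) [83 91 94]
(228, 172) [150 151 144]
[[ 202  155  125  104 7561]]
```

View pics/lid.png

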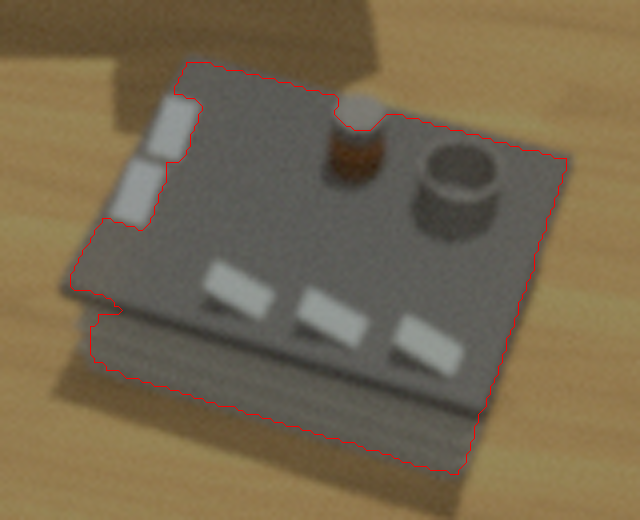

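The crop gives the lid corners at (188,62), (570,157), (484,410) and (63,292). The white tabs show clearly, and each mask should give its own centre.

```bash
cat >> h.py <<'E'
def rigid(B,W): # 2D fit W = R B + t
    bm,wm=B.mean(0),W.mean(0); b,w=B-bm,W-wm
    a=np.arctan2((b[:,0]*w[:,1]-b[:,1]*w[:,0]).sum(),(b*w).sum()); R=np.array([[np.cos(a),-np.sin(a)],[np.sin(a),np.cos(a)]])
    return a,wm-R@bm,R
E
python3 - <<'E'
import pickle; from h import *
d=pickle.load(open('cams.pkl','rb')); c=d['scene']; im=c['image']
px=(np.array([(188,62),(570,157),(484,410),(63,292)])-1.5)/4+[185,140]
W=ray(c,px,.110)[:,:2]; print(W)
B=np.array([(-.125,-.155),(-.125,.155),(.125,.155),(.125,-.155)])
print([np.linalg.norm(W[i]-W[i-1]) for i in range(4)])
a,t,R=rigid(B,W); print('yaw',a,'origin',t,'res',((W-t)@R-B)*1000)
g=im.min(2); m=np.zeros_like(g)
for x0,y0,x1,y1 in [(218,160,238,200),(232,203,305,237)]: m[y0:y1,x0:x1]=(g[y0:y1,x0:x1]>120)
n,l,st,ce=cv2.connectedComponentsWithStats(m)
for i in range(1,n):
    if st[i,4]>20: print(ce[i],st[i,4],((ray(c,ce[i],.122)[0,:2]-t)@R*1000).round(1))
# can, bowl, jar, cutter rough
for nm,p,z in [('can top',(403,161),.178),('bowl rim',(128,147),.06),('jar cap',(185+358/4,140+112/4),.165),('cutter rim',(185+460/4,140+167/4),.15)]:
    w=ray(c,p,z)[0,:2]; print(nm,w,((w-t)@R*1000).round())
# side check
s=d['side']; Bc=np.c_[(B@R.T+t),np.full(4,.11)]; print(proj(s,Bc))
E
```

```text
[[ 0.368308   -0.05933585]
 [ 0.41645158  0.23971549]
 [ 0.65766308  0.19710599]
 [ 0.60920979 -0.10043721]]
[np.float64(0.24438288689767096), np.float64(0.30290181229364604), np.float64(0.24494603117029404), np.float64(0.3014625600696289)]
yaw -0.16502329958074893 origin [0.51290811 0.0692621 ] res [[ 3.48981689  4.39487856]
 [ 1.85259027 -2.70773389]
 [-3.21319081 -5.11326672]
 [-2.12921634  3.42612205]]
[227.696 171.64 ] 125 [ -40.  -132.3]
[220.56666667 186.63333333] 90 [  23.1 -130.2]
[244.203125 211.9375  ] 128 [ 88.7 -34.5]
[267.69291339 218.75590551] 127 [89.7 33.7]
[291.7109375 225.6796875] 128 [ 90.6 101.8]
can top [0.37112742 0.4475228 ] [-202.  350.]
bowl rim [ 0.34153949 -0.41379013] [ -90. -505.]
jar cap [0.45390611 0.08365976] [-61.   5.]
cutter rim [0.48032049 0.16110855] [-47.  85.]
[[284.8758782  181.24471898]
 [243.47884311 226.90996034]
 [174.03202192 207.88502906]
 [223.44353378 168.15003813]]
```

Yaw is about -0.165 and the origin about (0.513, 0.069). The lid comes out 2% small, which is consistent enough. Next I'll shut the hand and go up over the lid for a close look.

```bash
python3 -m inch '[30,50,60,7,0, 60,85,80,14,0, 85,120,100,21,0, 105,155,120,28,0, 125,190,140,35,0, 145,225,150,42,0, 165,260,160,49,0, 185,295,170,56,0, 205,330,180,63,0, 225,365,180,63,0]' 10
python3 -m inch '[20,35,0,0,0, 40,70,0,0,0, 60,105,0,0,0, 80,140,0,0,0, 100,175,0,0,0, 120,210,0,0,0, 135,240,0,0,0, 135,240,0,0,0, 135,240,0,0,0, 135,240,0,0,0]'
python3 - <<'E'
from plant import robot, read_camera
import cv2, pickle
s=robot.read_state(); c=read_camera('wrist'); print(s['t'],s['tool_pos'],s['orientation'],s['q'],s['force'],s['opening']); print(c['mount'],c['K'],c['D'])
cv2.imwrite('pics/w1.png',c['image']); pickle.dump((s,c),open('w1.pkl','wb'))
E
```

```text
t: 0.93
tool_pos: [0.3788, -0.2539, 0.3907]
orientation: [2.387, 2.04, 0.0]
force: [0.9, -0.0, -0.1]
opening: 0.031
gripper_force: 0.0
t: 1.77
tool_pos: [0.5131, -0.0158, 0.3891]
orientation: [-2.395, -2.032, 0.002]
force: [-0.4, -0.3, -0.6]
opening: 0.0007
gripper_force: 0.0
1.7667 [ 0.51306607 -0.01576963  0.38908206] [-2.39537503e+00 -2.03204170e+00  1.61073922e-03] [-1.30280911e-01 -1.07719279e-01  1.42080452e+00 -4.99321757e-04
  1.82950151e+00  3.33534382e-02] [-0.42620057 -0.27777632 -0.57332688] 0.000711114220528092
[[-1.85048915e-04 -9.54124248e-01 -2.99410896e-01  8.37141184e-02]
 [ 9.99999978e-01 -2.05913125e-04  3.81342015e-05  6.85717144e-04]
 [-9.80373997e-05 -2.99410882e-01  9.54124266e-01 -1.65555329e-01]
 [ 0.00000000e+00  0.00000000e+00  0.00000000e+00  1.00000000e+00]] [[302.08224936   0.         258.35188459]
 [  0.         302.08224936 198.62810311]
 [  0.           0.           1.        ]] [-0.00638985  0.          0.          0.          0.        ]
```

View pics/w1.png

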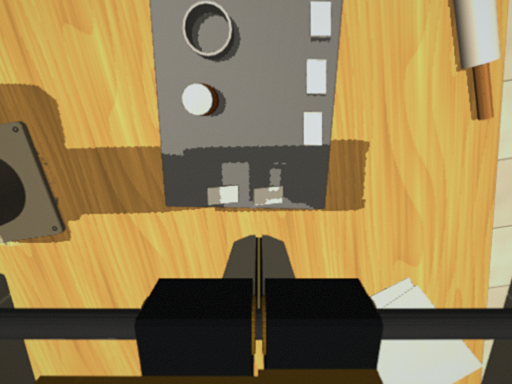

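The wrist view shows the tabs at about (320,20), (316,76), (313,128), (268,195), (222,195). The lid's lower corners are at (166,207) and (327,209). The jar is at (198,98) and the cutter at (208,28), both well away from the tabs.

Run:
```python
import pickle; from h import *
s,c=pickle.load(open('w1.pkl','rb')); im=c['image']
T=np.eye(4); T[:3,:3]=cv2.Rodrigues(np.array(s['orientation']))[0]; T[:3,3]=s['tool_pos']; E=np.linalg.inv(T@c['mount'])
g=im.min(2); m=np.zeros_like(g)
m[0:148,300:335]=g[0:148,300:335]>175
n,l,st,ce=cv2.connectedComponentsWithStats(m)
P=[]
for i in range(1,n):
    if st[i,4]>60: print(ce[i],st[i]); P.append(ray(c,ce[i],.124,E)[0,:2])
P=np.array(P); print('far tabs',P, np.diff(P,axis=0), 'yaw from tabs',np.arctan2(*(P[0]-P[2])[[1,0]])-np.pi/2)
# lid edges from row scans of dark grey lid
hsv=cv2.cvtColor(im,cv2.COLOR_BGR2HSV); L=[];Rr=[]
for v in list(range(45,80,5))+list(range(110,145,5)):
    ok=np.where(hsv[v,:,1]<60)[0]; ok=ok[(ok>140)&(ok<350)]; L.append((ok.min()-.5,v)); Rr.append((ok.max()+.5,v))
Lw=ray(c,L,.11,E)[:,:2]; Rw=ray(c,Rr,.11,E)[:,:2]; Cw=ray(c,[(166,207),(327,209)],.11,E)[:,:2]
for nm,w in(('near',Lw),('far',Rw)):
    k=np.polyfit(w[:,1],w[:,0],1); print(nm,'yaw',-np.arctan(k[0]),'x at y=0.07',np.polyval(k,.07),'resid',np.abs(np.polyval(k,w[:,1])-w[:,0]).max())
print('corners',Cw,np.linalg.norm(Cw[1]-Cw[0]))
print('t4,t5',ray(c,[(268,195),(222,195)],.122,E)[:,:2])
```

```text
[320.48961424  18.35311573] [311   2  20  34 674]
[315.94330709  75.78582677] [307  59  19  34 635]
[312.48730964 128.02707276] [304 112  18  33 591]
far tabs [[0.62126799 0.15555474]
 [0.60832207 0.08931259]
 [0.59628863 0.02266644]] [[-0.01294592 -0.06624215]
 [-0.01203345 -0.06664615]] yaw from tabs -0.18580452697254013
near yaw -0.18453824133235483 x at y=0.07 0.3836918188167709 resid 0.0006821217695981985
far yaw -0.18327749281714492 x at y=0.07 0.6339369952370045 resid 0.0006062474079848723
corners [[ 0.36019853 -0.06110659]
 [ 0.60724578 -0.10523896]] 0.2509581831719828
t4,t5 [[ 0.52015626 -0.06407964]
 [ 0.45227262 -0.0528675 ]]
```

Box pose: origin about (0.510, 0.069), yaw -0.184, with the tab positions consistent. I'll move over the start point (box 95, 143 → world 0.6296, 0.1922) and come down carefully.

```bash
python3 -m inch '[20,35,0,-1,0, 39,70,-20,-1,0, 58,104,-40,-1,0, 78,138,-60,-1,0, 97,173,-80,-1,0, 116,208,-100,-1,0, 116,208,-135,-1,0, 116,208,-170,-1,0, 116,208,-205,-1,0, 116,208,-225,-1,0]'
python3 -m inch '[0,0,0,0,0, 0,0,-10,0,0, 0,0,-20,0,0, 0,0,-30,0,0, 0,0,-35,0,0, 0,0,-35,0,0, 0,0,-35,0,0]'
python3 - <<'E'
from plant import robot, read_camera
import cv2, numpy as np
s=robot.read_state(); print(s['t'],s['tool_pos'],s['force'])
a=cv2.resize(read_camera('side')['image'][150:260,150:320],(680,440)); cv2.imwrite('pics/s2.png',a)
E
```

```text
t: 2.65
tool_pos: [0.6274, 0.1903, 0.1592]
orientation: [-2.414, -2.007, 0.009]
force: [-0.6, 0.3, -0.6]
opening: 0.0004
gripper_force: 0.0
t: 3.23
tool_pos: [0.6294, 0.1924, 0.1298]
orientation: [2.414, 2.01, 0.0]
force: [0.0, 0.1, -0.1]
opening: 0.0004
gripper_force: 0.0
3.2333 [0.62941846 0.19240289 0.1297833 ] [ 0.02928656  0.11624715 -0.14321407]
```

View pics/s2.png

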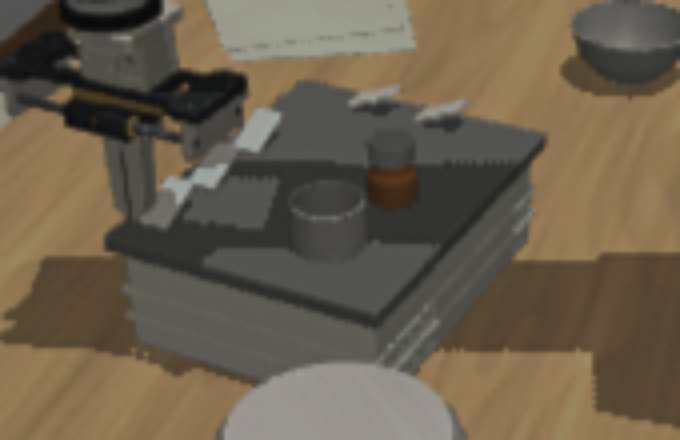

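The fingertips are over the lid's far-left corner, just before tab 1 and clear of everything. I'll feel for the lid surface gently.

```bash
python3 -m inch '[0,0,-6,0,0, 0,0,-12,0,0, 0,0,-15,0,0, 0,0,-15,0,0, 0,0,-15,0,0]'; python3 -m inch '[0,0,-1,0,0, 0,0,-2,0,0, 0,0,-2,0,0]'; python3 -m inch '[0,0,-1,0,0, 0,0,-1,0,0]'; python3 -m inch '[0,0,-1,0,0, 0,0,-1,0,0]'
```

```text
t: 3.7
tool_pos: [0.6289, 0.1924, 0.1139]
orientation: [-2.414, -2.01, 0.001]
force: [0.5, -0.4, -0.1]
opening: 0.0005
gripper_force: 0.0
t: 3.95
tool_pos: [0.6293, 0.1924, 0.1125]
orientation: [2.414, 2.01, 0.0]
force: [-0.2, 1.0, 0.4]
opening: 0.0007
gripper_force: 0.0
t: 4.12
tool_pos: [0.6293, 0.1924, 0.1114]
orientation: [-2.414, -2.01, 0.0]
force: [-1.2, -0.7, -0.0]
opening: 0.0005
gripper_force: 0.0
t: 4.28
tool_pos: [0.6293, 0.1924, 0.1104]
orientation: [2.414, 2.011, -0.0]
force: [-1.1, 0.4, 0.1]
opening: 0.0002
gripper_force: 0.0
```

No contact down to 0.1104, so the height agrees with the lid at 0.110. I'll slide at about 0.1165, 1.5 mm over the flat tabs. Tab 1 first.

```bash
python3 -m inch '[0,0,6,0,0, -2,-8,6,0,0, -3,-16,6,0,0, -4,-24,6,0,0, -6,-32,6,0,0]'; python3 -m inch '[-1,-8,0,0,0, -3,-16,0,0,0, -4,-24,0,0,0, -6,-32,0,0,0, -7,-38,0,0,0, -7,-38,0,0,0]'
python3 - <<'E'
from plant import read_camera
import cv2, numpy as np
a=cv2.resize(read_camera('side')['image'][150:260,150:320],(680,440)); cv2.imwrite('pics/s3.png',a)
E
```

```text
t: 4.7
tool_pos: [0.6235, 0.1595, 0.1169]
orientation: [2.414, 2.01, 0.001]
force: [1.2, 0.7, 1.2]
opening: 0.0001
gripper_force: 0.5
t: 5.2
tool_pos: [0.616, 0.1208, 0.1163]
orientation: [2.415, 2.009, -0.001]
force: [0.6, -0.4, -1.0]
opening: 0.0004
gripper_force: 0.0
```

View pics/s3.png

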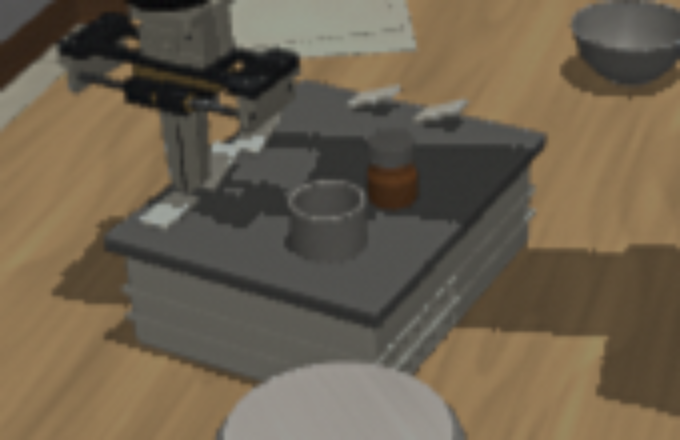

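Tab 1 now lies flat at (165,213), and the hand is just before tab 2 with almost no force. I'll carry on along the far edge to the corner.

```bash
python3 -m inch '[-2,-10,0,0,0, -4,-20,0,0,0, -5,-30,0,0,0, -7,-39,0,0,0, -9,-49,0,0,0, -11,-59,0,0,0, -13,-69,0,0,0, -14,-79,0,0,0, -16,-89,0,0,0, -18,-98,0,0,0]'; python3 -m inch '[-2,-10,0,0,0, -4,-20,0,0,0, -5,-30,0,0,0, -7,-39,0,0,0, -9,-49,0,0,0, -11,-59,0,0,0, -13,-69,0,0,0, -14,-79,0,0,0, -16,-89,0,0,0, -18,-99,0,0,0]'; python3 -m inch '[0,0,0,0,0, 0,0,0,0,0]'
python3 - <<'E'
from plant import read_camera
import cv2, numpy as np
a=cv2.resize(read_camera('side')['image'][150:260,150:320],(680,440)); cv2.imwrite('pics/s4.png',a)
E
```

```text
t: 6.08
tool_pos: [0.5983, 0.0232, 0.1167]
orientation: [2.414, 2.01, 0.0]
force: [1.1, 1.6, 1.5]
opening: 0.0004
gripper_force: 0.5
t: 6.92
tool_pos: [0.5801, -0.0756, 0.1165]
orientation: [2.414, 2.01, 0.0]
force: [0.4, -1.0, 0.5]
opening: 0.0003
gripper_force: 0.0
t: 7.08
tool_pos: [0.5802, -0.0752, 0.1165]
orientation: [-2.415, -2.009, -0.0]
force: [-1.0, -0.3, -0.2]
opening: 0.0001
gripper_force: 0.0
```

View pics/s4.png

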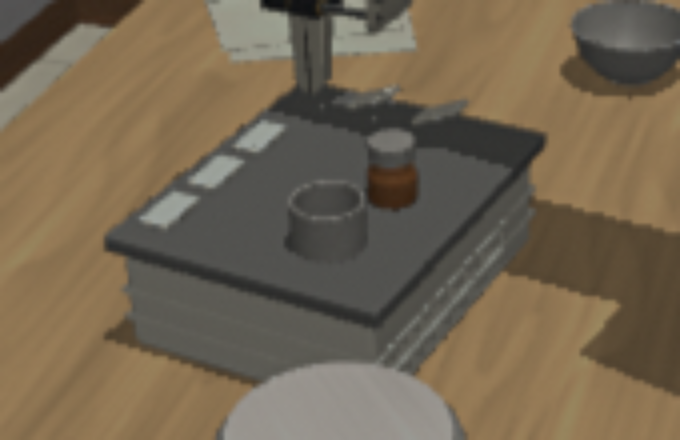

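Tabs 1–3 are flat and the fingers are at the corner before tab 4. Now the right-hand edge.

```bash
python3 -m inch '[-10,2,0,0,0, -20,4,0,0,0, -30,5,0,0,0, -39,7,0,0,0, -49,9,0,0,0, -59,11,0,0,0, -69,13,0,0,0, -79,14,0,0,0, -89,16,0,0,0]'; python3 -m inch '[-10,2,0,0,0, -20,4,0,0,0, -30,5,0,0,0, -39,7,0,0,0, -49,9,0,0,0, -59,11,0,0,0, -69,12,0,0,0, -79,14,0,0,0, -79,14,0,0,0, -79,14,0,0,0]'
python3 - <<'E'
from plant import read_camera
import cv2, numpy as np
a=cv2.resize(read_camera('side')['image'][150:260,150:320],(680,440)); cv2.imwrite('pics/s5.png',a)
E
```

```text
t: 7.88
tool_pos: [0.4913, -0.058, 0.1168]
orientation: [2.413, 2.011, 0.001]
force: [-0.2, 0.3, 0.8]
opening: 0.0005
gripper_force: 0.3
t: 8.72
tool_pos: [0.4126, -0.0442, 0.1167]
orientation: [2.413, 2.011, 0.001]
force: [0.4, -0.1, -0.4]
opening: 0.0007
gripper_force: 0.0
```

View pics/s5.png

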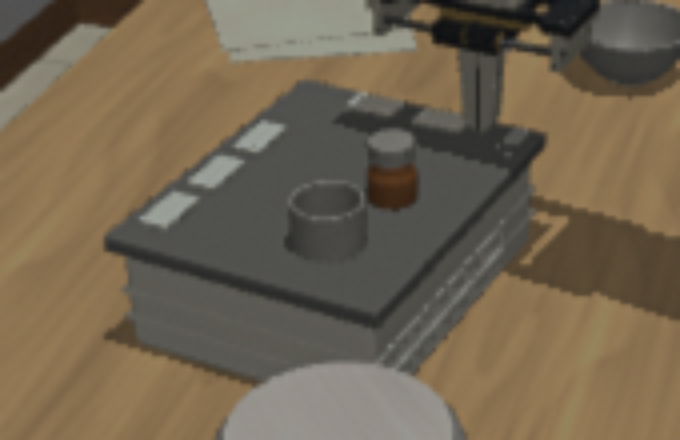

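All five tabs lie flat, and the jar, cutter and bowl haven't moved. I'll lift clear and take a last look.

```bash
python3 -m inch '[0,0,20,0,0, 0,0,45,0,0, 0,0,75,0,0, 0,0,105,0,0, 0,0,135,0,0, 0,0,160,0,0, 0,0,180,0,0, 0,0,180,0,0, 0,0,180,0,0, 0,0,180,0,0]'
python3 - <<'E'
from plant import read_camera
import cv2, numpy as np
a=cv2.resize(read_camera('side')['image'][130:330,150:340],(570,600)); cv2.imwrite('pics/s6.png',a)
E
```

```text
t: 9.6
tool_pos: [0.4124, -0.0445, 0.2955]
orientation: [-2.413, -2.01, 0.001]
force: [0.8, 0.1, -0.1]
opening: 0.0004
gripper_force: 0.0
```

View pics/s6.png

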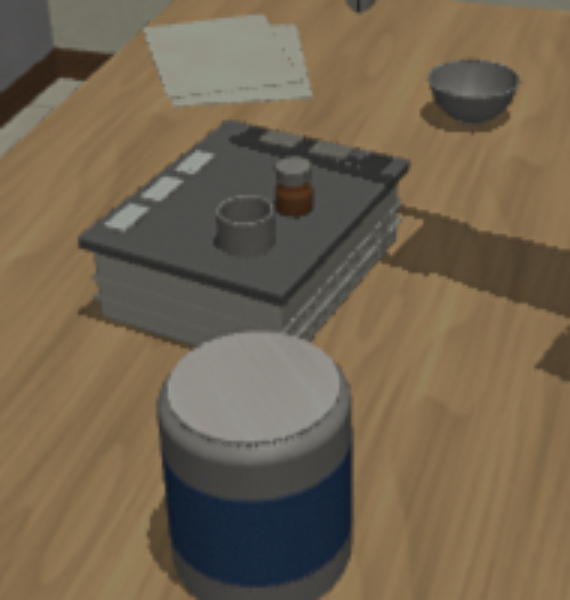

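The last view shows all five tabs flat, every object standing where it was, and the hand clear.

```bash
python3 -c "from plant import job; print(job.close_job())"
```

```text
the job is handed in; nothing more can be done
None
```

All five tabs were pressed flat in order in one light pass, nothing else on the lid or bench visibly moved, the hand finished clear, and the job is handed in; no verdict was returned.

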